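# Spread the sample stones in the drying tray

### The job

Draw the spreader out of the rack's leaning pocket and use its foot to spread the heap of six stones into one even layer over the drying tray: all stones stay in the tray, none lies on another, and each of the four quarters has at least one stone lying 20 mm or more clear of both dividing lines. Do not touch the stones with the gripper; when they are spread, stand the spreader upright on the bench outside the tray and let go. Leave the jar, the cup, the brush and the caliper alone.

Things in the scene. Friction and masses are not known exactly. Their poses are not given: they have to be found in the camera images.
- tray: shallow steel drying tray fixed to the bench: inner floor 250 (x) x 290 mm (y), 5 mm above the bench, walls 4 mm thick, rim 29 mm above the bench. Flat dark lines through the middle along its x and y axes divide the floor into four equal quarters of 125 x 145 mm. Origin at the centre of the underside, z up
- stone1: one of six like brown faceted stones, 36 to 43 mm across and 30 mm thick, about 55 g; at the start they lie heaped in the tray, four on the floor and two on top. Origin at the stone's centre (15 mm above the tray floor when it lies flat)
- stone2: one of six like brown faceted stones, 36 to 43 mm across and 30 mm thick, about 55 g; at the start they lie heaped in the tray, four on the floor and two on top. Origin at the stone's centre (15 mm above the tray floor when it lies flat)
- stone3: one of six like brown faceted stones, 36 to 43 mm across and 30 mm thick, about 55 g; at the start they lie heaped in the tray, four on the floor and two on top. Origin at the stone's centre (15 mm above the tray floor when it lies flat)
- stone4: one of six like brown faceted stones, 36 to 43 mm across and 30 mm thick, about 55 g; at the start they lie heaped in the tray, four on the floor and two on top. Origin at the stone's centre (15 mm above the tray floor when it lies flat)
- stone5: one of six like brown faceted stones, 36 to 43 mm across and 30 mm thick, about 55 g; at the start they lie heaped in the tray, four on the floor and two on top. Origin at the stone's centre (15 mm above the tray floor when it lies flat)
- stone6: one of six like brown faceted stones, 36 to 43 mm across and 30 mm thick, about 55 g; at the start they lie heaped in the tray, four on the floor and two on top. Origin at the stone's centre (15 mm above the tray floor when it lies flat)
- spreader: hand spreader, stands by itself: steel foot 18 mm (x) x 60 mm (y) x 24 mm high, wooden handle 16 mm (x) x 20 mm (y) from its middle up to 170 mm; 0.3 kg, heavy at the foot. Origin at the centre of the foot's underside, z along the handle. At the start foot down in the rack's pocket, z leaning 35 degrees from vertical towards the rack's -x (the robot's side); free from 55 mm above the underside up
- rack: fixed tool rack left or right of the tray: base 150 x 140 mm; pocket leaning 35 degrees towards -x, inner 26 (in x) x 68 mm, 55 mm deep; above it a shelf with jars, x -35 to 90 mm, y -70 to 70 mm, from 260 to 332 mm above the bench, on two posts at x 78, y -63 and 63 mm. The shelf stops a straight-down approach to the handle. Origin at the underside, z up, x away from the robot
- jar: small amber glass jar with a white lid, 54 mm across, 85 mm high, beyond the tray; origin at its underside centre; leave it alone
- beaker: white plastic cup, 70 mm across at the rim, 85 mm high, beyond the tray; origin at its underside centre; leave it alone
- brush: brush 170 mm long lying on the bench on the robot's side of the tray; origin at the middle of its underside, x along it; leave it alone
- caliper: steel caliper 150 mm long lying flat on the bench on the robot's side of the tray; origin at the middle of the beam's underside, x along it; leave it alone
- carton: open cardboard carton of samples, 170 x 190 x 110 mm high, fixed to the bench on the side of the tray where the rack is not; origin at its underside centre
Not all that is in view belongs to the job. What is shaped like the spreader but red or turquoise is not meant.

How it is judged:
On the way, in this order (a step that is already met when the one before it is completed fails the run):
1. the spreader is drawn out of the pocket (its foot more than 120 mm from where it stood) (distance of spreader from where it was at the start of the episode above 0.12 m), for 0.1 s.
2. the stones are spread: all in the tray in one layer, a stone well inside every quarter (x of stone1 in the frame of tray between -0.127 and 0.127 m and y of stone1 in the frame of tray between -0.147 and 0.147 m and z of each of stone1, stone2, stone3, stone4, stone5, stone6 in the frame of tray below 0.036 m and x of stone2 in the frame of tray between -0.127 and 0.127 m and y of stone2 in the frame of tray between -0.147 and 0.147 m and x of stone3 in the frame of tray between -0.127 and 0.127 m and y of stone3 in the frame of tray between -0.147 and 0.147 m and x of stone4 in the frame of tray between -0.127 and 0.127 m and y of stone4 in the frame of tray between -0.147 and 0.147 m and x of stone5 in the frame of tray between -0.127 and 0.127 m and y of stone5 in the frame of tray between -0.147 and 0.147 m and x of stone6 in the frame of tray between -0.127 and 0.127 m and y of stone6 in the frame of tray between -0.147 and 0.147 m and ((x of stone1 in the frame of tray above 0.035 m and y of stone1 in the frame of tray above 0.035 m) or (x of stone2 in the frame of tray above 0.035 m and y of stone2 in the frame of tray above 0.035 m) or (x of stone3 in the frame of tray above 0.035 m and y of stone3 in the frame of tray above 0.035 m) or (x of stone4 in the frame of tray above 0.035 m and y of stone4 in the frame of tray above 0.035 m) or (x of stone5 in the frame of tray above 0.035 m and y of stone5 in the frame of tray above 0.035 m) or (x of stone6 in the frame of tray above 0.035 m and y of stone6 in the frame of tray above 0.035 m)) and ((x of stone1 in the frame of tray above 0.035 m and y of stone1 in the frame of tray below -0.035 m) or (x of stone2 in the frame of tray above 0.035 m and y of stone2 in the frame of tray below -0.035 m) or (x of stone3 in the frame of tray above 0.035 m and y of stone3 in the frame of tray below -0.035 m) or (x of stone4 in the frame of tray above 0.035 m and y of stone4 in the frame of tray below -0.035 m) or (x of stone5 in the frame of tray above 0.035 m and y of stone5 in the frame of tray below -0.035 m) or (x of stone6 in the frame of tray above 0.035 m and y of stone6 in the frame of tray below -0.035 m)) and ((x of stone1 in the frame of tray below -0.035 m and y of stone1 in the frame of tray above 0.035 m) or (x of stone2 in the frame of tray below -0.035 m and y of stone2 in the frame of tray above 0.035 m) or (x of stone3 in the frame of tray below -0.035 m and y of stone3 in the frame of tray above 0.035 m) or (x of stone4 in the frame of tray below -0.035 m and y of stone4 in the frame of tray above 0.035 m) or (x of stone5 in the frame of tray below -0.035 m and y of stone5 in the frame of tray above 0.035 m) or (x of stone6 in the frame of tray below -0.035 m and y of stone6 in the frame of tray above 0.035 m)) and ((x of stone1 in the frame of tray below -0.035 m and y of stone1 in the frame of tray below -0.035 m) or (x of stone2 in the frame of tray below -0.035 m and y of stone2 in the frame of tray below -0.035 m) or (x of stone3 in the frame of tray below -0.035 m and y of stone3 in the frame of tray below -0.035 m) or (x of stone4 in the frame of tray below -0.035 m and y of stone4 in the frame of tray below -0.035 m) or (x of stone5 in the frame of tray below -0.035 m and y of stone5 in the frame of tray below -0.035 m) or (x of stone6 in the frame of tray below -0.035 m and y of stone6 in the frame of tray below -0.035 m))), for 0.2 s.
At the end, for the whole second after the job is handed in: All stones at rest in the tray, centres under 36 mm above the bench (one layer); in each quarter a stone with its centre over 35 mm from both lines; the spreader at rest on the bench, tilted under 0.1 rad, underside within 6 mm of the bench top, its middle over 12 mm outside the tray wall (all of step 2 and linear speed of each of stone1, stone2, stone3, stone4, stone5, stone6, spreader below 0.02 m/s and angle between spreader's own z axis and vertical below 0.1 rad and height (world z) of spreader between -0.006 and 0.006 m and (x of spreader in the frame of tray above 0.141 m or x of spreader in the frame of tray below -0.141 m or y of spreader in the frame of tray above 0.161 m or y of spreader in the frame of tray below -0.161 m)); the robot touches nothing.
It fails at once if a stone is touched by the gripper or the arm (more than 1 N) (contact force between any of the fingers, the arm and stone1 above 1 N or contact force between any of the fingers, the arm and stone2 above 1 N or contact force between any of the fingers, the arm and stone3 above 1 N or contact force between any of the fingers, the arm and stone4 above 1 N or contact force between any of the fingers, the arm and stone5 above 1 N or contact force between any of the fingers, the arm and stone6 above 1 N).
It fails at once if the jar, cup, brush or caliper is moved more than 30 mm (distance of any of jar, beaker, brush, caliper from where it was at the start of the episode above 0.03 m).
It also fails if it takes over 67 s, if anything falls off the work surface, if the arm or the gripper's body presses on something with over 40 N, if the wrist force passes 120 N, or if a joint passes its speed limit or range.

### The arm

A 6-joint arm with a two-finger parallel gripper is mounted at the origin on the work surface. World frame = base frame: x ahead of the robot, y to its left, z up, the work surface at z = 0. Lengths are in m, angles in rad, forces in N, time in s.
With the tool pointing down it reaches from about 0.35 to 0.85 m from the base axis. Payload 8.1 kg.
Tool frame: the origin (TCP) lies at the very end of the fingers, on their centre line; the grasp point (between the pads) lies 19 mm behind it; z points along the fingers, x is the direction in which the jaws open and shut, and the axes are right-handed (so a half turn about z gives the same grasp; the last joint's range is limited). The gripper opens to 93 mm and grips with 3 to 60 N. Pads are 15 mm wide; open, the fingers measure 128 mm over their backs; the gripper's body (75 mm by 188 mm) begins 65 mm behind the grasp point.
Start: joints at [1.26, 0.13, 1.488, -0, 1.523, -0.085], TCP at [0.134, 0.585, 0.219] pointing down, gripper open.
Joint ranges: [-2.96, 2.96], [-0.89, 2.26], [0.02, 2.5], [-1.34, 4.48], [0, 2.73], [-2.66, 2.66]. Speed limits (rad/s): [2.39, 2.39, 2.79, 3.14, 3.14, 3.14].

### API

Orientations are given as a 3x3 rotation matrix whose columns are the frame's x, y, z axes.
In Python, from plant import ctrl gives the robot as it stands.
- The arm moves only by the tool jog_arm, never from a script. Its argument "motion" is a list of rows, each a list of 4 numbers: the shift along the tool's x, y, z in units of 100 mm (1.0 is 100 mm), then the turn about the tool's z in units of 360 degrees (1.0 is 360 degrees). In form: [[x, y, z, turn], ...]. A call has 1 to 8 rows; each row shifts and turns the commanded pose from where the row before left it, along the tool's axes as they then stand; what a row does not reach is not made up. A row lasts 1/10 s, in which the tool goes at most 50 mm and 8.59 degrees, less where a joint would pass 70% of its speed; a pose out of reach is approached as far as the arm can. A call with a number of a shift or a turn outside -1 to 1 is refused whole. A call with a gripper value outside its range is refused whole. "jaw" is the finger opening in mm, from 0 to 93, set as the call begins (left out, the last holds). The fingers move at their own pace and stop on an object; the grip force is fixed at half the most. Time passes only in rows, so rows that do not move let the fingers close. It gives the time, the measured TCP pose, the force and the opening at its end, in the units of the state.
- ctrl.sense(): the state, without advancing time (a new reading comes with each control period).
- ctrl.capture(name): name is "scene" or "top"; returns the picture (400x640x3 uint8, red, green, blue); there is no depth.
- ctrl.camera_params(name): a dict with "K" (3x3 intrinsics, pixels), "dist" ([k1, k2, p1, p2, k3] as OpenCV has them; the pictures are not rectified), "extrinsics" (4x4, takes a point from camera to world coordinates). Camera axes: x right, y up, looking along -z (the intrinsics and any distortion apply to the point x, -y, -z); pixel columns grow to the right and rows downward; lengths in m; the calibration is good to about 2 mm. A picture is of the moment at which its call begins. camera_params takes no time and is no camera call.
- ctrl.sign_off(): hands the job in, once; it reports no verdict.
The state is a dict: "clock": time; "qpos": joint angles; "joint_vel": joint speeds; "tau": joint torques, N m; "tool_pos": TCP position; "tool_rot": TCP orientation; "contact_force": force on the tool from outside, world axes, zero at the start; "ft_torque": the same for the moment, N m; "width": opening from 0.0 (shut) to 1.0 (fully open).
Only numpy, scipy, OpenCV 4.12 (cv2) and the standard library are available. Lean on these libraries where they do the work, as an engineer would, in place of code of your own. Each camera call takes 0.05 s, during which the arm holds its last target. There are 200 camera calls.

## Working session

There is one attempt and no reset: what is moved stays moved. The work goes in short steps, Python scripts to look and compute and a tool call to move; the robot and the scene stay as the last step left them, time stands still between calls to the robot, and variables do not carry over. Pictures are saved under pics/ and viewed, about 8 in all and at most 12, crops included, and the job is handed in when it is done.

Besides the shell and the picture viewer there is one more tool, called after "Call:" by a JSON object that holds its "fn" and its "kwargs". jog_arm: Moves the arm, as the interface text tells. Its arguments: {"type":"object","properties":{"motion":{"type":"array","items":{"type":"array","items":{"type":"number","minimum":-1,"maximum":1}}},"jaw":{"type":"number"}},"required":["motion"]}

```bash
mkdir -p pics; ls; cat > h.py <<'E'
import numpy as np, cv2
from plant import ctrl
def cap(c,n):
    im=ctrl.capture(c); cv2.imwrite(f'pics/{n}.png',cv2.cvtColor(im,cv2.COLOR_RGB2BGR)); return im
def ray(c,uv):
    p=ctrl.camera_params(c); K=np.array(p['K']);E=np.array(p['extrinsics'])
    q=cv2.undistortPoints(np.array(uv,float).reshape(-1,1,2),K,np.array(p['dist'])).reshape(-1,2)
    d=np.c_[q[:,0],-q[:,1],-np.ones(len(q))]@E[:3,:3].T
    return E[:3,3],d
def onz(c,uv,z):
    o,d=ray(c,uv); return o+d*((z-o[2])/d[:,2])[:,None]
def tri(uvs,uvt):
    o1,d1=ray('scene',[uvs]);o2,d2=ray('top',[uvt]);A=np.c_[d1[0],-d2[0]]
    s=np.linalg.lstsq(A,o2-o1,rcond=None)[0];a=o1+d1[0]*s[0];b=o2+d2[0]*s[1];return (a+b)/2,np.linalg.norm(a-b)
def proj(c,P):
    p=ctrl.camera_params(c);E=np.linalg.inv(np.array(p['extrinsics']))
    q=np.atleast_2d(P)@E[:3,:3].T+E[:3,3];q=q*[1,-1,-1]
    return cv2.projectPoints(q,np.zeros(3),np.zeros(3),np.array(p['K']),np.array(p['dist']))[0].reshape(-1,2)
E
python3 - <<'E'
from h import *
cap('scene','s0');cap('top','t0')
for c in('scene','top'):
    p=ctrl.camera_params(c);print(c,np.round(p['K'],1).tolist(),np.round(p['extrinsics'],3).tolist())
s=ctrl.sense();print(s['clock'],np.round(s['tool_pos'],3),np.round(s['tool_rot'],2).tolist())
E
```

```text
pics
scene [[391.2, 0.0, 321.3], [0.0, 391.2, 197.4], [0.0, 0.0, 1.0]] [[-0.55, -0.542, 0.635, 1.221], [0.835, -0.362, 0.415, 0.344], [0.005, 0.759, 0.651, 0.81], [0.0, 0.0, 0.0, 1.0]]
top [[384.3, 0.0, 321.5], [0.0, 384.3, 196.1], [0.0, 0.0, 1.0]] [[-0.006, 0.989, -0.145, 0.351], [-1.0, -0.009, -0.018, -0.151], [-0.019, 0.145, 0.989, 1.251], [0.0, 0.0, 0.0, 1.0]]
0.1 [0.134 0.584 0.218] [[0.22, 0.97, -0.0], [0.97, -0.22, -0.0], [-0.0, -0.0, -1.0]]
```

View pics/s0.png

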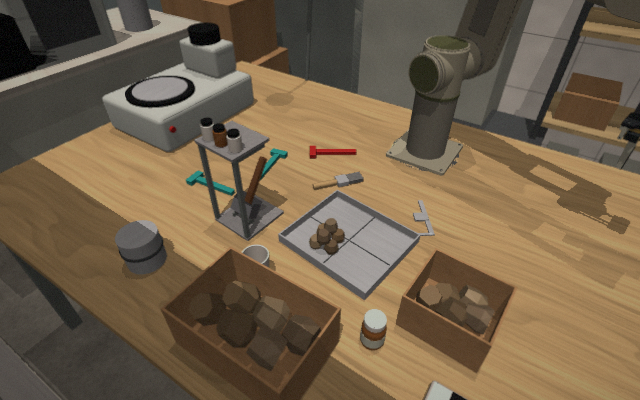

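View pics/t0.png

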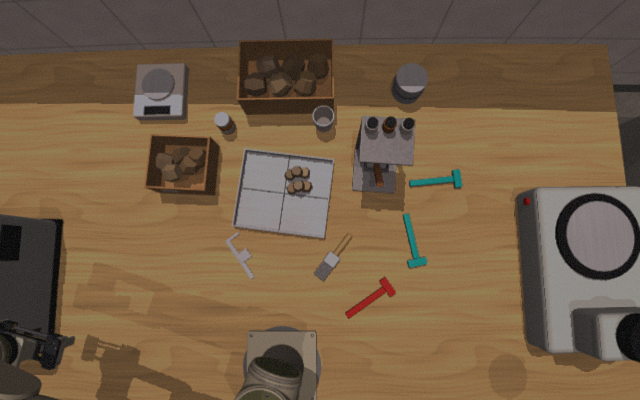

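The scene picture shows the rack left of centre, with the spreader's brown handle at about (257,180) and the heap at (327,237). In the top view the tray centre is near (283,195), the heap near (298,180) and the handle near (378,175), partly under the shelf. I need close crops.

```bash
python3 - <<'E'
import cv2,numpy as np
t=cv2.imread('pics/t0.png');s=cv2.imread('pics/s0.png')
a=cv2.resize(t[105:205,340:430],None,fx=4,fy=4,interpolation=2)
b=cv2.resize(s[130:240,190:300],None,fx=3.64,fy=3.64,interpolation=2)
cv2.imwrite('pics/c0.png',np.hstack([a,b[:400,:400]]))
a=cv2.resize(t[140:250,220:345],None,fx=4,fy=4,interpolation=2)
cv2.imwrite('pics/c1.png',a)
E
```

```text
(no output)
```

View pics/c0.png

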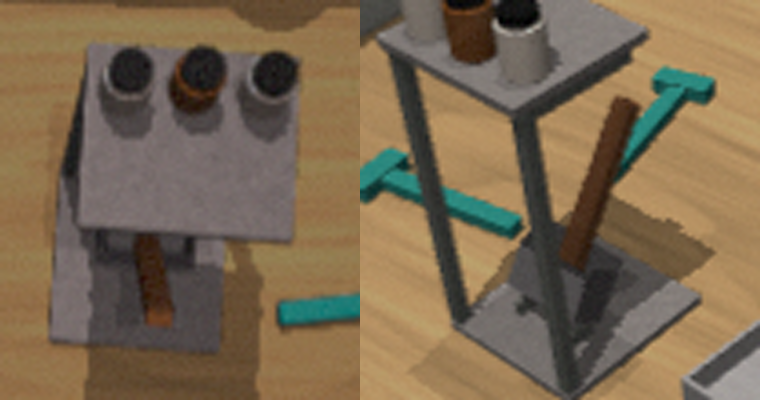

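View pics/c1.png

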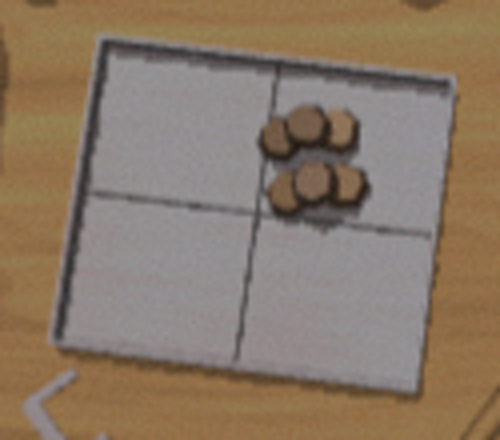

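Crops: handle tip at about (380,184) in the top view and (263,158) in the scene view. Tray rim corners are near (246,150), (334,159), (324,238) and (233,226). The six stones form two rows of three in the far-right quarter.

```bash
python3 - <<'E'
from h import *
print('tip',tri([263.1,158.3],[380,184.3]))
R=onz('top',[[245.75,150],[333.75,159.25],[324.5,238.25],[233.25,226.25]],.029);print('tray',R.round(3)); c=R.mean(0);print(c)
for i in range(4):print(np.linalg.norm(R[i]-R[(i+1)%4]).round(3),end=' ')
v=R[0]+R[1]-R[2]-R[3];print('yaw',np.degrees(np.arctan2(v[1],v[0])));v=R[0]+R[3]-R[1]-R[2];print(np.degrees(np.arctan2(-v[0],v[1])))
B=onz('top',[[353,190.5],[394.5,192.5]],.005);print('rackfront',B.round(3))
# handle axis: lower visible point in scene; use plane through tip
print('low tops z.05..12',[onz('top',[[377,165]],z).round(3).tolist() for z in(.06,.08,.1)])
print('low scene',[onz('scene',[[248.5,202.8]],z).round(3).tolist() for z in(.06,.08,.1)])
S=onz('scene',[[190+x/3.64,130+y/3.64] for x,y in((94,325),(340,298),(208,395))],.005);print(S.round(3))
sh=onz('top',[[340+78/4,105+228/4],[340+292/4,105+240/4]],.26);print('shelf front',sh.round(3))
sh=onz('scene',[[190+20/3.64,130+35/3.64],[190+288/3.64,130+35/3.64],[190+155/3.64,130+110/3.64]],.272);print('shelf',sh.round(3))
c1=[(280,137),(307,126),(341,130),(286,192),(314,182),(349,185)]
P=onz('top',[[220+x/4,140+y/4] for x,y in c1],.035);print(P.round(3))
E
```

```text
tip (array([ 0.54285706, -0.29813507,  0.16675654]), np.float64(9.951779208033122e-05))
tray [[ 0.686  0.121  0.029]
 [ 0.652 -0.169  0.029]
 [ 0.396 -0.137  0.029]
 [ 0.435  0.155  0.029]]
[ 0.54217993 -0.00749428  0.029     ]
0.291 0.258 0.295 0.253 yaw -7.470682684447115
-7.2991377156656965
rackfront [[ 0.552 -0.231  0.005]
 [ 0.544 -0.367  0.005]]
low tops z.05..12 [[[0.624, -0.305, 0.06]], [[0.619, -0.302, 0.08]], [[0.615, -0.3, 0.1]]]
low scene [[[0.626, -0.296, 0.06]], [[0.642, -0.279, 0.08]], [[0.658, -0.262, 0.1]]]
[[ 0.692 -0.374  0.005]
 [ 0.556 -0.227  0.005]
 [ 0.7   -0.245  0.005]]
shelf front [[ 0.587 -0.233  0.26 ]
 [ 0.577 -0.374  0.26 ]]
shelf [[ 0.686 -0.388  0.272]
 [ 0.581 -0.234  0.272]
 [ 0.7   -0.248  0.272]]
[[ 0.602 -0.027  0.035]
 [ 0.611 -0.049  0.035]
 [ 0.607 -0.076  0.035]
 [ 0.557 -0.032  0.035]
 [ 0.565 -0.054  0.035]
 [ 0.562 -0.083  0.035]]
```

Call:
{"fn": "jog_arm", "kwargs": {"motion": [[0,0,0,-0.0125],[0,0,0,-0.0125],[-0.34,0.29,0,0],[-0.34,0.29,0,0],[-0.34,0.29,0,0],[-0.34,0.29,0,0],[-0.34,0.29,0,0],[-0.34,0.29,0,0]], "jaw": 60}}

```text
clock: 0.9
tool_pos: [0.2944, 0.3676, 0.2182]
tool_rot: [[0.068, 0.998, -0.0], [0.998, -0.068, -0.0], [-0.0, -0.0, -1.0]]
contact_force: [0.6, 0.8, -0.2]
width: 0.645
```

Call:
{"fn": "jog_arm", "kwargs": {"motion": [[-0.34,0.29,0,0],[-0.34,0.29,0,0],[-0.34,0.29,0,0],[-0.34,0.29,0,0],[-0.34,0.29,0,0],[-0.34,0.29,0,0],[-0.44,0.07,0,0],[-0.44,0.07,0,0]]}}

```text
clock: 1.7
tool_pos: [0.4613, 0.0633, 0.2181]
tool_rot: [[0.069, 0.998, -0.001], [0.998, -0.069, -0.0], [-0.0, -0.001, -1.0]]
contact_force: [0.1, 0.0, -0.3]
width: 0.649
```

Call:
{"fn": "jog_arm", "kwargs": {"motion": [[-0.44,0.07,0,0],[-0.44,0.07,0,0],[-0.44,0.07,0,0],[-0.44,0.07,0,0],[-0.44,0.07,0,0],[-0.44,0.07,0,0],[-0.44,0.07,0,0],[0,0,0,0]]}}

```text
clock: 2.5
tool_pos: [0.4883, -0.2502, 0.2177]
tool_rot: [[0.073, 0.997, -0.001], [0.997, -0.073, -0.001], [-0.001, -0.001, -1.0]]
contact_force: [-0.0, 1.2, -0.4]
width: 0.647
```

Call:
{"fn": "jog_arm", "kwargs": {"motion": [[-0.24,0,0.42,0],[-0.24,0,0.42,0],[0,0.15,0,0],[0,0,0,0]]}}

```text
clock: 2.9
tool_pos: [0.5003, -0.2937, 0.1324]
tool_rot: [[0.069, 0.998, -0.003], [0.998, -0.069, 0.003], [0.002, -0.003, -1.0]]
contact_force: [-0.5, 0.6, 1.5]
width: 0.648
```

```bash
python3 - <<'E'
from h import *
s=cap('scene','s1');t=cap('top','t1');
print(ctrl.sense()['tool_pos'])
a=cv2.resize(t[105:225,320:440],None,fx=3.3,fy=3.3,interpolation=2);b=cv2.resize(s[130:250,190:310],None,fx=3.3,fy=3.3,interpolation=2)
cv2.imwrite('pics/c2.png',cv2.cvtColor(np.hstack([a,b]),4))
E
```

```text
[ 0.50108269 -0.29401745  0.13509345]
```

View pics/c2.png

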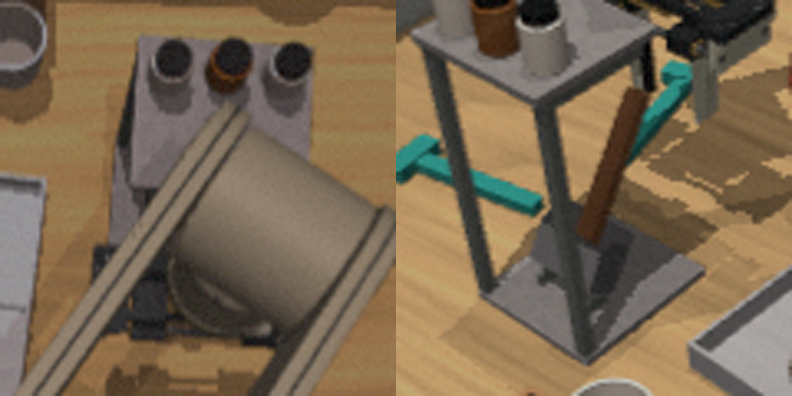

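The fingers straddle the handle line, with the handle tip just ahead (+x). I'll advance slowly.

Call:
{"fn": "jog_arm", "kwargs": {"motion": [[-0.03,0.12,0.01,0],[0,0.12,0,0],[0,0.07,0,0],[0,0,0,0]]}}

```text
clock: 3.4
tool_pos: [0.5326, -0.2994, 0.1349]
tool_rot: [[0.067, 0.998, 0.002], [0.998, -0.067, -0.001], [-0.001, 0.002, -1.0]]
contact_force: [-0.1, 0.5, 0.7]
width: 0.643
```

Call:
{"fn": "jog_arm", "kwargs": {"motion": [[0,0.07,0,0],[0,0.03,0,0],[0,0,0,0]]}}

```text
clock: 3.7
tool_pos: [0.5401, -0.3, 0.134]
tool_rot: [[0.069, 0.998, -0.003], [0.998, -0.069, 0.001], [0.001, -0.003, -1.0]]
contact_force: [-14.0, 4.3, 5.8]
width: 0.647
```

Call:
{"fn": "jog_arm", "kwargs": {"motion": [[0,-0.03,0,0],[0,0,0,0],[0,0,0,0],[0,0,0,0],[0,0,0,0]], "jaw": 5}}

```text
clock: 4.2
tool_pos: [0.5386, -0.3, 0.1336]
tool_rot: [[0.069, 0.998, 0.0], [0.998, -0.069, 0.0], [0.0, 0.0, -1.0]]
contact_force: [0.2, -0.1, 1.9]
width: 0.265
```

Call:
{"fn": "jog_arm", "kwargs": {"motion": [[0,0,0,0],[0,0,0,0],[0,0,0,0],[0,0,0,0]]}}

```text
clock: 4.6
tool_pos: [0.5385, -0.2999, 0.1336]
tool_rot: [[0.069, 0.998, -0.0], [0.998, -0.069, 0.0], [0.0, -0.0, -1.0]]
contact_force: [0.2, 1.5, 0.1]
width: 0.213
```

Call:
{"fn": "jog_arm", "kwargs": {"motion": [[0,-0.057,-0.082,0],[0,-0.057,-0.082,0],[0,-0.057,-0.082,0],[0,-0.057,-0.082,0],[0,0,0,0]]}}

```text
clock: 5.1
tool_pos: [0.5157, -0.2992, 0.1686]
tool_rot: [[0.069, 0.998, 0.002], [0.998, -0.069, -0.002], [-0.002, 0.002, -1.0]]
contact_force: [0.6, -0.0, -2.7]
width: 0.207
```

Call:
{"fn": "jog_arm", "kwargs": {"motion": [[0,-0.086,-0.123,0],[0,-0.086,-0.123,0],[0,-0.086,-0.123,0],[0,-0.086,-0.123,0],[0,-0.086,-0.123,0],[0,-0.086,-0.123,0],[0,-0.086,-0.123,0],[0,0,0,0]]}}

```text
clock: 5.9
tool_pos: [0.4556, -0.2951, 0.2554]
tool_rot: [[0.069, 0.998, 0.003], [0.998, -0.069, -0.003], [-0.002, 0.003, -1.0]]
contact_force: [1.9, -0.7, -2.6]
width: 0.213
```

```bash
python3 - <<'E'
from h import *
s=cap('scene','s2');t=cap('top','t2');
print(ctrl.sense()['tool_pos'])
b=cv2.resize(s[110:250,190:360],None,fx=4,fy=4,interpolation=2)
cv2.imwrite('pics/c3.png',cv2.cvtColor(b,4))
E
```

```text
[ 0.45577094 -0.2945518   0.25294187]
```

View pics/c3.png

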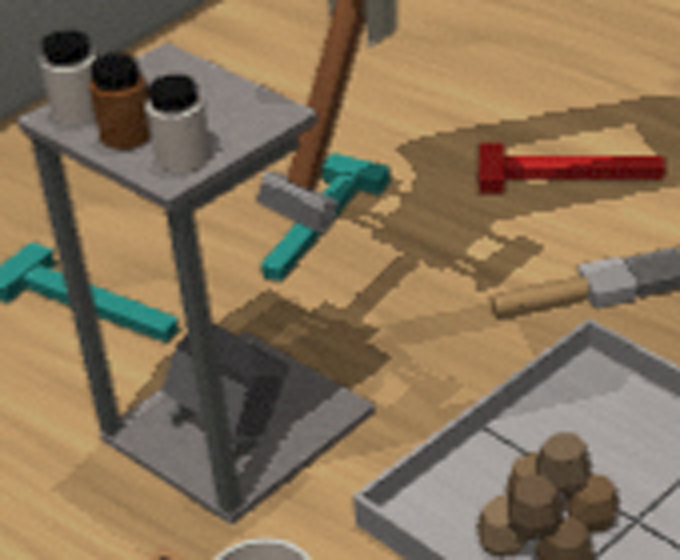

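The spreader is out and still leaning, with the foot at crop (297,200). I'll lower it to the bench in front of the rack until contact.

Call:
{"fn": "jog_arm", "kwargs": {"motion": [[-0.02,-0.25,0.2,0],[-0.02,-0.25,0.25,0],[-0.02,-0.25,0.25,0],[0,0,0.25,0],[0,0,0.2,0],[0,0,0,0]]}}

```text
clock: 6.6
tool_pos: [0.3783, -0.2931, 0.1333]
tool_rot: [[0.069, 0.998, -0.005], [0.998, -0.069, 0.005], [0.005, -0.006, -1.0]]
contact_force: [-0.5, 0.6, -3.7]
width: 0.214
```

Call:
{"fn": "jog_arm", "kwargs": {"motion": [[0,0,0.04,0],[0,0,0.04,0],[0,0,0,0]]}}

```text
clock: 6.9
tool_pos: [0.3809, -0.2954, 0.1299]
tool_rot: [[0.068, 0.998, 0.0], [0.998, -0.068, -0.0], [-0.0, 0.001, -1.0]]
contact_force: [-0.2, -0.5, -3.0]
width: 0.211
```

Call:
{"fn": "jog_arm", "kwargs": {"motion": [[0,0,0.03,0],[0,0,0.03,0],[0,0,0,0]]}}

```text
clock: 7.2
tool_pos: [0.3803, -0.295, 0.1232]
tool_rot: [[0.069, 0.998, -0.0], [0.998, -0.069, 0.0], [0.0, -0.0, -1.0]]
contact_force: [0.3, -0.2, -2.6]
width: 0.213
```

Call:
{"fn": "jog_arm", "kwargs": {"motion": [[0,0,0.03,0],[0,0,0,0]]}}

```text
clock: 7.4
tool_pos: [0.3804, -0.2952, 0.1203]
tool_rot: [[0.069, 0.998, -0.0], [0.998, -0.069, 0.0], [-0.0, -0.0, -1.0]]
contact_force: [-0.2, -0.2, -3.0]
width: 0.208
```

Call:
{"fn": "jog_arm", "kwargs": {"motion": [[0,0,0.03,0],[0,0,0,0]]}}

```text
clock: 7.6
tool_pos: [0.3809, -0.2964, 0.12]
tool_rot: [[0.069, 0.998, 0.001], [0.998, -0.069, -0.002], [-0.002, 0.001, -1.0]]
contact_force: [-7.2, 2.1, 15.0]
width: 0.21
```

Call:
{"fn": "jog_arm", "kwargs": {"motion": [[0,0.08,-0.048,0],[0,0.08,-0.047,0],[0,0.065,-0.028,0],[0,0.065,-0.027,0],[0,0,0,0]]}}

```text
clock: 8.1
tool_pos: [0.4104, -0.2973, 0.1328]
tool_rot: [[0.068, 0.998, 0.001], [0.998, -0.068, -0.0], [-0.0, 0.001, -1.0]]
contact_force: [-0.8, -0.1, -3.0]
width: 0.213
```

Call:
{"fn": "jog_arm", "kwargs": {"motion": [[0,0,0.03,0],[0,0,0.0,0]]}}

```text
clock: 8.3
tool_pos: [0.4088, -0.2967, 0.1285]
tool_rot: [[0.069, 0.998, -0.001], [0.998, -0.069, 0.001], [0.001, -0.001, -1.0]]
contact_force: [-0.5, 0.2, -2.1]
width: 0.211
```

Call:
{"fn": "jog_arm", "kwargs": {"motion": [[0,0,0.03,0],[0,0,0.0,0]]}}

```text
clock: 8.5
tool_pos: [0.4089, -0.2969, 0.1258]
tool_rot: [[0.069, 0.998, -0.001], [0.998, -0.069, 0.001], [0.001, -0.001, -1.0]]
contact_force: [-0.3, -0.3, -2.3]
width: 0.214
```

Call:
{"fn": "jog_arm", "kwargs": {"motion": [[0,0,0.03,0],[0,0,0.0,0]]}}

```text
clock: 8.7
tool_pos: [0.4091, -0.297, 0.123]
tool_rot: [[0.069, 0.998, -0.0], [0.998, -0.069, 0.0], [0.0, -0.001, -1.0]]
contact_force: [-0.8, 0.8, -2.7]
width: 0.213
```

Call:
{"fn": "jog_arm", "kwargs": {"motion": [[0,0,-0.4,0],[0,0,-0.4,0],[0,0,-0.3,0.02],[0,0,0,0.0236],[0,0,0,0.0236],[0,0,0,0.0236],[0,0,0,0.0236],[0,0,0,0.0236]]}}

```text
clock: 9.5
tool_pos: [0.4094, -0.2971, 0.2336]
tool_rot: [[0.809, 0.588, 0.0], [0.588, -0.809, 0.0], [0.0, 0.0, -1.0]]
contact_force: [-0.8, -0.2, -3.1]
width: 0.212
```

Call:
{"fn": "jog_arm", "kwargs": {"motion": [[0,0,0,0.0236],[0,0,0,0.0236],[0,0,0,0.0236],[0,0,0,0.0236],[0,0,0,0.0236],[0,0,0,0.0276],[0,0,0,0]]}}

```text
clock: 10.2
tool_pos: [0.4094, -0.2972, 0.2336]
tool_rot: [[0.967, -0.256, 0.0], [-0.256, -0.967, 0.0], [0.0, -0.0, -1.0]]
contact_force: [0.7, 0.2, -3.2]
width: 0.209
```

Call:
{"fn": "jog_arm", "kwargs": {"motion": [[0,0,0,-0.0206],[0.034,-0.386,0,0],[0.034,-0.386,0,0],[0.034,-0.386,0,0],[0.034,-0.386,0,0],[0.034,-0.386,0,0],[0.034,-0.386,0,0],[0.034,-0.386,0,0]]}}

```text
clock: 11.0
tool_pos: [0.4674, -0.0306, 0.2338]
tool_rot: [[0.993, -0.121, 0.001], [-0.121, -0.993, 0.0], [0.001, -0.0, -1.0]]
contact_force: [-0.1, -0.3, -2.3]
width: 0.211
```

Call:
{"fn": "jog_arm", "kwargs": {"motion": [[0,0,0.25,0],[0,0,0.25,0],[0,0,0,0]]}}

```text
clock: 11.3
tool_pos: [0.4649, -0.0313, 0.1799]
tool_rot: [[0.993, -0.121, -0.006], [-0.121, -0.993, 0.001], [-0.006, -0.0, -1.0]]
contact_force: [-0.8, 0.3, -3.3]
width: 0.214
```

```bash
python3 - <<'E'
from h import *
s=cap('scene','s3');t=cap('top','t3');
print(ctrl.sense()['tool_pos'],ctrl.sense()['qpos'])
b=cv2.resize(s[150:300,260:430],None,fx=3.5,fy=3.5,interpolation=2)
cv2.imwrite('pics/c4.png',cv2.cvtColor(b,4))
E
```

```text
[ 0.46692565 -0.03218217  0.18370174] [-1.78483478e-01 -2.14826460e-01  1.88749101e+00  6.87469405e-05
  1.46988531e+00 -5.40724806e-02]
```

View pics/c4.png

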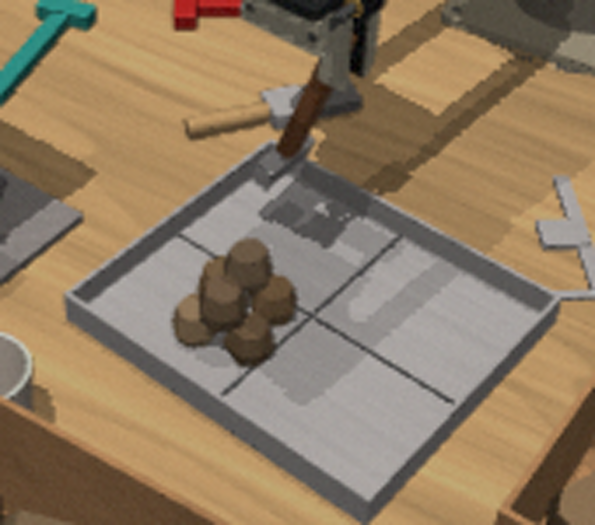

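```bash
python3 - <<'E'
from h import *
print(proj('scene',[[.456,-.123,.072],[.456,-.123,.072+.02],[.467,-.032,.203]]),onz('scene',[[341.4,195.7]],.08))
E
```

```text
[[330.55441888 189.51633189]
 [330.69492114 184.25428736]
 [358.53459468 165.53810145]] [[ 0.47061538 -0.07695724  0.08      ]]
```

Call:
{"fn": "jog_arm", "kwargs": {"motion": [[0,0,0.25,0],[0,0,0.2,0],[0,0,0,0]]}}

```text
clock: 11.7
tool_pos: [0.4662, -0.0324, 0.1375]
tool_rot: [[0.992, -0.126, -0.003], [-0.126, -0.992, 0.0], [-0.003, -0.0, -1.0]]
contact_force: [0.1, -0.4, -2.8]
width: 0.212
```

Call:
{"fn": "jog_arm", "kwargs": {"motion": [[0,0.08,0,0],[0,0.08,0,0],[0,0,0,0]]}}

```text
clock: 12.0
tool_pos: [0.4662, -0.0496, 0.1403]
tool_rot: [[0.992, -0.128, 0.003], [-0.128, -0.992, -0.001], [0.003, 0.001, -1.0]]
contact_force: [-0.2, 0.3, -1.8]
width: 0.216
```

Call:
{"fn": "jog_arm", "kwargs": {"motion": [[0,0.08,0,0],[0,0.08,0,0],[0,0,0,0]]}}

```text
clock: 12.3
tool_pos: [0.4632, -0.065, 0.1388]
tool_rot: [[0.992, -0.128, 0.0], [-0.128, -0.992, -0.001], [0.0, 0.0, -1.0]]
contact_force: [0.2, -0.9, -2.3]
width: 0.208
```

```bash
python3 - <<'E'
from h import *
s=cap('scene','s4')
b=cv2.resize(s[150:250,300:400],None,fx=5,fy=5,interpolation=2)
cv2.imwrite('pics/c5.png',cv2.cvtColor(b,4))
E
```

```text
(no output)
```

View pics/c5.png

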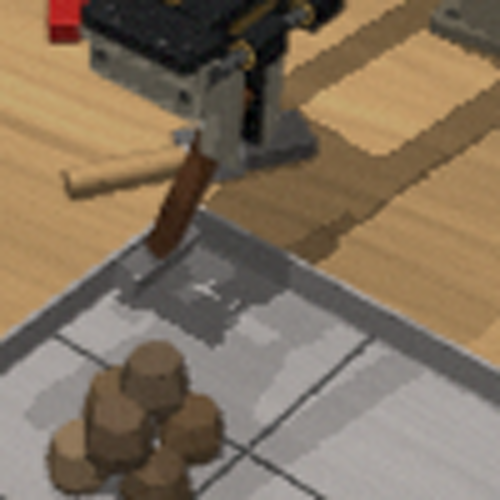

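```bash
python3 - <<'E'
from h import *
h=np.array([.463,-.065,.158]);d=np.array([-.128,-.992,0])
for a in(0,10,15,20,25,30,35):
    r=np.radians(a);ax=d*np.sin(r)-np.array([0,0,np.cos(r)])
    print(a,proj('scene',[h+.139*ax])[0].round(1),(h+.163*ax).round(3))
E
```

```text
0 [345.4 211.3] [ 0.463 -0.065 -0.005]
10 [339.1 207.3] [ 0.459 -0.093 -0.003]
15 [336.  204.9] [ 0.458 -0.107  0.001]
20 [333.1 202.3] [ 0.456 -0.12   0.005]
25 [330.3 199.6] [ 0.454 -0.133  0.01 ]
30 [327.6 196.6] [ 0.453 -0.146  0.017]
35 [325.1 193.6] [ 0.451 -0.158  0.024]
```

Call:
{"fn": "jog_arm", "kwargs": {"motion": [[0,0.1,-0.03,0],[0,0.1,-0.03,0],[0,0.1,-0.02,0],[0,0,0,0]]}}

```text
clock: 12.75
tool_pos: [0.4594, -0.095, 0.1471]
tool_rot: [[0.992, -0.128, 0.001], [-0.128, -0.992, -0.0], [0.001, 0.0, -1.0]]
contact_force: [-0.6, 0.0, -3.0]
width: 0.214
```

Call:
{"fn": "jog_arm", "kwargs": {"motion": [[0,0.1,-0.02,0],[0,0.1,-0.02,0],[0,0,0,0]]}}

```text
clock: 13.05
tool_pos: [0.4566, -0.1148, 0.1507]
tool_rot: [[0.992, -0.128, -0.0], [-0.128, -0.992, -0.001], [-0.0, 0.001, -1.0]]
contact_force: [-0.5, -0.1, -2.5]
width: 0.212
```

```bash
python3 - <<'E'
from h import *
s=cap('scene','s5')
b=cv2.resize(s[150:250,280:380],None,fx=5,fy=5,interpolation=2)
cv2.imwrite('pics/c6.png',cv2.cvtColor(b,4))
h=np.array([.4566,-.1148,.170]);d=np.array([-.128,-.992,0])
for a in(-10,0,5,10,15,20,25):
    r=np.radians(a);ax=d*np.sin(r)-np.array([0,0,np.cos(r)])
    print(a,((proj('scene',[h+.139*ax,h+.05*ax])-[280,150])*5).round(0).tolist(),(h+.163*ax).round(3))
E
```

```text
-10 [[294.0, 270.0], [278.0, 144.0]] [ 0.46  -0.087  0.009]
0 [[262.0, 255.0], [266.0, 139.0]] [ 0.457 -0.115  0.007]
5 [[247.0, 246.0], [260.0, 135.0]] [ 0.455 -0.129  0.008]
10 [[232.0, 235.0], [254.0, 132.0]] [ 0.453 -0.143  0.009]
15 [[217.0, 224.0], [249.0, 127.0]] [ 0.451 -0.157  0.013]
20 [[203.0, 211.0], [243.0, 123.0]] [ 0.449 -0.17   0.017]
25 [[189.0, 198.0], [238.0, 118.0]] [ 0.448 -0.183  0.022]
```

View pics/c6.png

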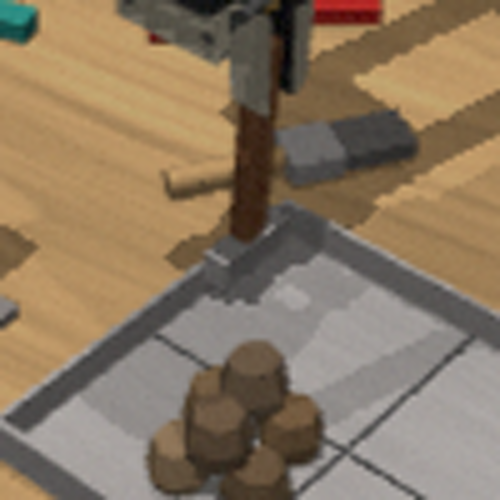

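Call:
{"fn": "jog_arm", "kwargs": {"motion": [[0,0.09,0,0],[0,0.1,0,0],[0,0,0,0],[0,-0.02,0.02,0],[0,0,0.0,0]]}}

```text
clock: 13.6
tool_pos: [0.4544, -0.1304, 0.1481]
tool_rot: [[0.992, -0.127, -0.001], [-0.127, -0.992, -0.0], [-0.001, 0.0, -1.0]]
contact_force: [0.0, -1.0, -2.0]
width: 0.213
```

Call:
{"fn": "jog_arm", "kwargs": {"motion": [[0,0,0.02,0],[0,0,0.0,0]]}}

```text
clock: 13.8
tool_pos: [0.4545, -0.1303, 0.1461]
tool_rot: [[0.992, -0.126, -0.001], [-0.126, -0.992, -0.0], [-0.001, 0.0, -1.0]]
contact_force: [-0.6, 0.4, -1.8]
width: 0.21
```

Call:
{"fn": "jog_arm", "kwargs": {"motion": [[0,0,0.02,0],[0,0,0.0,0]]}}

```text
clock: 14.0
tool_pos: [0.4545, -0.1303, 0.1442]
tool_rot: [[0.992, -0.126, -0.0], [-0.126, -0.992, 0.0], [-0.0, -0.0, -1.0]]
contact_force: [0.7, -0.3, -2.9]
width: 0.211
```

Call:
{"fn": "jog_arm", "kwargs": {"motion": [[0,0,0.01,0],[0,0,0.0,0]]}}

```text
clock: 14.2
tool_pos: [0.4546, -0.1303, 0.1434]
tool_rot: [[0.992, -0.127, -0.0], [-0.127, -0.992, 0.0], [-0.0, -0.0, -1.0]]
contact_force: [0.1, -0.3, -2.9]
width: 0.215
```

Call:
{"fn": "jog_arm", "kwargs": {"motion": [[0,0,0.02,0],[0,0,0.0,0]]}}

```text
clock: 14.4
tool_pos: [0.4545, -0.1303, 0.1412]
tool_rot: [[0.992, -0.127, -0.0], [-0.127, -0.992, 0.0], [-0.0, -0.0, -1.0]]
contact_force: [0.8, -0.1, -2.4]
width: 0.215
```

Call:
{"fn": "jog_arm", "kwargs": {"motion": [[0,0,0.01,0],[0,0,0.0,0]]}}

```text
clock: 14.6
tool_pos: [0.4546, -0.1304, 0.1404]
tool_rot: [[0.992, -0.127, -0.0], [-0.127, -0.992, 0.0], [-0.0, -0.0, -1.0]]
contact_force: [0.1, 0.2, -2.0]
width: 0.213
```

Call:
{"fn": "jog_arm", "kwargs": {"motion": [[0,0,0.01,0],[0,0,0.0,0]]}}

```text
clock: 14.8
tool_pos: [0.4546, -0.1304, 0.1394]
tool_rot: [[0.992, -0.127, -0.0], [-0.127, -0.992, 0.0], [-0.0, -0.0, -1.0]]
contact_force: [-0.7, 0.2, -2.4]
width: 0.215
```

Call:
{"fn": "jog_arm", "kwargs": {"motion": [[0,0,0.02,0],[0,0,0.0,0]]}}

```text
clock: 15.0
tool_pos: [0.4545, -0.1303, 0.1372]
tool_rot: [[0.992, -0.127, -0.0], [-0.127, -0.992, 0.0], [-0.0, -0.0, -1.0]]
contact_force: [-0.2, 0.4, -2.6]
width: 0.212
```

Call:
{"fn": "jog_arm", "kwargs": {"motion": [[0,0,0.02,0],[0,0,0.0,0]]}}

```text
clock: 15.2
tool_pos: [0.4549, -0.1305, 0.1368]
tool_rot: [[0.992, -0.127, 0.001], [-0.127, -0.992, -0.0], [0.001, 0.0, -1.0]]
contact_force: [-3.8, 0.8, 8.5]
width: 0.213
```

Call:
{"fn": "jog_arm", "kwargs": {"motion": [[0,0,-0.02,0],[0,0,0,0],[0,0,0,0],[0,0,-0.2,0],[0,0,-0.2,0.02],[0,0,-0.2,0.023],[0,0,0,0.023],[0,0,0,0.023]], "jaw": 50}}

```text
clock: 16.0
tool_pos: [0.4553, -0.1306, 0.1985]
tool_rot: [[0.77, -0.638, 0.002], [-0.638, -0.77, -0.001], [0.002, -0.001, -1.0]]
contact_force: [-0.3, -0.6, 0.5]
width: 0.536
```

Call:
{"fn": "jog_arm", "kwargs": {"motion": [[0,0,0,0.023],[0,0,0,0.023],[0,0,0,0.023],[0,0,0,0.023],[0,0,0,0.023],[0,0,0,0.023],[0,0,0,0.023],[0,0,0,0]]}}

```text
clock: 16.8
tool_pos: [0.4547, -0.1304, 0.1974]
tool_rot: [[-0.129, -0.992, -0.0], [-0.992, 0.129, -0.0], [0.0, 0.0, -1.0]]
contact_force: [0.3, 0.2, -0.3]
width: 0.537
```

```bash
python3 - <<'E'
from h import *
s=cap('scene','s6');q=ctrl.sense();print(q['tool_pos'],q['tool_rot'][:2,:2],q['qpos'])
b=cv2.resize(s[120:250,270:430],None,fx=4,fy=4,interpolation=2)
cv2.imwrite('pics/c7.png',cv2.cvtColor(b,4))
E
```

```text
[ 0.45468711 -0.13035492  0.19742535] [[-0.12354409 -0.99233908]
 [-0.99233908  0.12354408]] [-3.87688532e-01 -2.09366749e-01  1.85765729e+00  3.60291392e-05
  1.49338969e+00  1.30696555e+00]
```

View pics/c7.png

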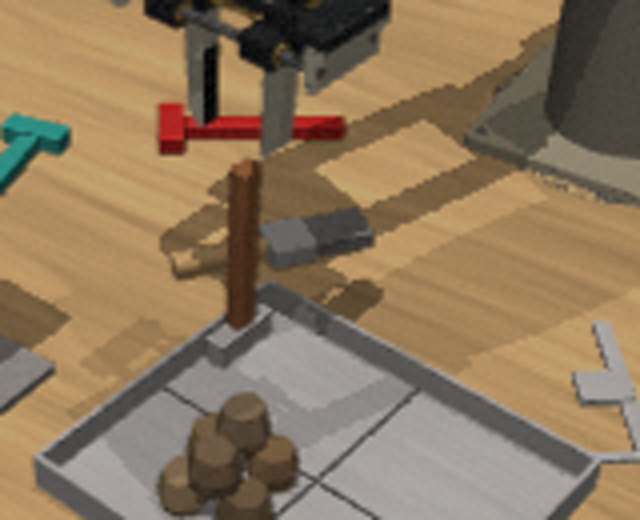

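The spreader stands upright on the tray floor near the wall (tip at crop (243,165)), with the gripper above it.

```bash
python3 - <<'E'
from h import *
print(onz('scene',[[270+243/4,120+166/4]],.175), proj('scene',[[.4547,-.1304,.175]])*4-[1080,480])
E
```

```text
[[ 0.45860847 -0.12321642  0.175     ]] [[237.32342052 159.99114381]]
```

Call:
{"fn": "jog_arm", "kwargs": {"motion": [[0,0,0.25,0],[0,0,0.25,0],[0,0,0.2,0],[0,0,0.07,0],[0,0,0,0]]}}

```text
clock: 17.35
tool_pos: [0.4539, -0.1301, 0.1195]
tool_rot: [[-0.124, -0.992, -0.002], [-0.992, 0.124, 0.001], [-0.001, 0.002, -1.0]]
contact_force: [-0.4, 0.5, -0.2]
width: 0.535
```

Call:
{"fn": "jog_arm", "kwargs": {"motion": [[0,0,0,0],[0,0,0,0],[0,0,0,0],[0,0,0,0],[0,0,0,0],[0,0,0,0],[0,0,0,0]], "jaw": 3}}

```text
clock: 18.05
tool_pos: [0.455, -0.1299, 0.1208]
tool_rot: [[-0.127, -0.992, 0.001], [-0.992, 0.127, 0.001], [-0.001, -0.001, -1.0]]
contact_force: [0.5, 5.7, 2.7]
width: 0.168
```

Call:
{"fn": "jog_arm", "kwargs": {"motion": [[0,0,-0.2,0],[0,0,-0.19,0],[-0.06,-0.4,0,0],[-0.06,-0.4,0,0],[-0.06,-0.4,0,0],[0,0,0,0]]}}

```text
clock: 18.65
tool_pos: [0.5783, -0.1276, 0.1565]
tool_rot: [[-0.126, -0.992, -0.003], [-0.992, 0.126, 0.0], [-0.0, 0.003, -1.0]]
contact_force: [-0.6, -0.9, -2.9]
width: 0.168
```

Call:
{"fn": "jog_arm", "kwargs": {"motion": [[-0.15,0,0,0],[-0.15,0,0,0],[-0.15,0,0,0],[-0.15,0,0,0],[-0.15,0,0,0],[-0.15,0,0,0],[-0.15,0,0,0],[-0.15,0,0,0]]}}

```text
clock: 19.45
tool_pos: [0.5927, -0.0077, 0.1615]
tool_rot: [[-0.127, -0.992, 0.004], [-0.992, 0.127, -0.001], [0.0, -0.004, -1.0]]
contact_force: [1.0, 0.2, 1.2]
width: 0.169
```

```bash
cat > m.py <<'E'
from h import *
C=np.array([.542,-.0075]);u=np.array([.992,-.128]);v=np.array([.128,.992])
def loc(p):
    r=np.asarray(p)[...,:2]-C; return np.stack([r@u,r@v],-1)
def amap(cam,im,z,step=.006):
    X=np.arange(.123,-.124,-step);Y=np.arange(.141,-.142,-step)
    g=np.array([[ *(C+x*u+y*v),z] for x in X for y in Y]);p=proj(cam,g).astype(np.float32).reshape(len(X),len(Y),2)
    w=cv2.remap(im,p[...,0],p[...,1],1).astype(int);sat=w.max(2)-w.min(2)
    m=(sat>18)
    print(cam,'rows X+ (top) to -, cols Y+ (left) to -')
    for i,x in enumerate(X):print('%+4d '%round(x*1e3)+''.join('#' if a else ('.' if w[i,j].mean()>90 else ',') for j,a in enumerate(m[i])))
def st():
    q=ctrl.sense();print('t',round(q['clock'],2),'loc',loc(q['tool_pos']).round(4),'z',round(float(q['tool_pos'][2]),4),'F',np.round(q['contact_force'],1))
E
python3 - <<'E'
from m import *
s=cap('scene','s7');st();amap('scene',s,.02);t=cv2.cvtColor(cv2.imread('pics/t0.png'),4);amap('top',t,.02)
E
```

```text
t 19.5 loc [0.0501 0.0088] z 0.1613 F [0.  3.4 3.9]
scene rows X+ (top) to -, cols Y+ (left) to -
+123 ................................................
+117 ......................,.......................,,
+111 ...............,..............................,,
+105 .............,##,.............................,,
 +99 .............,#####...........####............,,
 +93 .............#######..,......######...........,,
 +87 .............#######,,,,.....#######..........,,
 +81 .............,###########....#######..........,,
 +75 ..............############....#######.........,,
 +69 ...............############...#######.........,,
 +63 ...............,########,,,....######.........,,
 +57 ...............,###,####,,,.....#####.........,,
 +51 ..............,,########,,,,...######.........,,
 +45 ..............,#########,,.....######.........,,
 +39 ..............,#######,,,,...#.#######........,,
 +33 ...............#######,,,,...##########.......,,
 +27 ................######,.,,...##########.......,,
 +21 .................####.,.,,.#####,######.......,,
 +15 ,......,.,...,,,,,##,,,,,
[... 2877 characters left out ...]
-51 ................................................
 -57 ................................................
 -63 ................................................
 -69 ................................................
 -75 ................................................
 -81 ................................................
 -87 ................................................
 -93 ................................................
 -99 ................................................
-105 ................................................
-111 ................................................
-117 ................................................
-123 ................................................
```

Call:
{"fn": "jog_arm", "kwargs": {"motion": [[0,0,-0.3,0],[0.13,0.28,0,0],[0.13,0.28,0,0],[0.13,0.28,0,0],[0.13,0.28,0,0],[0,0,0,0]]}}

```text
clock: 20.1
tool_pos: [0.4704, -0.0464, 0.1887]
tool_rot: [[-0.128, -0.992, -0.003], [-0.992, 0.128, 0.0], [0.0, 0.003, -1.0]]
contact_force: [0.9, -0.1, -3.2]
width: 0.168
```

```bash
python3 - <<'E'
from m import *
s=cap('scene','s8');st();amap('scene',s,.02);
E
```

```text
t 20.15 loc [-0.0642 -0.0473] z 0.1893 F [ 0.3  1.  -2.7]
scene rows X+ (top) to -, cols Y+ (left) to -
+123 .........,......................................
+117 ........,######.......,.......................,,
+111 .........######...............................,,
+105 .........#######..............................,,
 +99 .........,######.,,,..........####............,,
 +93 ..........######,,####.......######...........,,
 +87 ...........####.,#####.......#######..........,,
 +81 ................,#####.......,######..........,,
 +75 ................,######.......#######.........,,
 +69 .................######.......#######.........,,
 +63 .................,######.......######.........,,
 +57 ................,#######........#####.........,,
 +51 ................,#####,........######.........,,
 +45 ...............,######,..####..######.........,,
 +39 ...............,#######.######.#######........,,
 +33 ................#######.###############.......,,
 +27 .................######.,##############.......,,
 +21 ..................#####..#######.######.......,,
 +15 ,............,,,,.,
[... 571 characters left out ...]
-51 ................................,,............,,
 -57 ................................,,............,,
 -63 ................................,,............,,
 -69 ................................,.............,,
 -75 ................................,,............,,
 -81 ...............................,,,............,,
 -87 ...............................,,,............,,
 -93 ................................,,,..,,,......,,
 -99 ...............................,,,,..,,,,.....,,
-105 ......................,,......,,,,,,,,....,...,,
-111 ,,,,,,,,.,........,,.,,,,,,,,,,,,,,,,,,...,,,,,,
-117 ,,,,,,,,,,,.,,.,,,,,,,,,,,,,,,,,,,,,,,,...,,,,,,
-123 ,,,,,,..,,,,,,,,,,,,,,,,,,,,,,,,,,,,,,,...,,,,,,
```

Call:
{"fn": "jog_arm", "kwargs": {"motion": [[0,0,0.3,0],[0,0,0.3,0],[0,0,0.06,0],[0,0,0,0]]}}

```text
clock: 20.55
tool_pos: [0.4734, -0.0456, 0.123]
tool_rot: [[-0.126, -0.992, -0.002], [-0.992, 0.126, 0.001], [-0.0, 0.002, -1.0]]
contact_force: [0.8, 0.3, -2.1]
width: 0.173
```

Call:
{"fn": "jog_arm", "kwargs": {"motion": [[0,-0.2,0,0],[0,-0.2,0,0],[0,-0.15,0,0],[0,-0.15,0,0],[0,-0.15,0,0],[0,-0.15,0,0],[0,-0.15,0,0],[0,0,0,0]]}}

```text
clock: 21.35
tool_pos: [0.59, -0.0607, 0.125]
tool_rot: [[-0.127, -0.992, 0.002], [-0.992, 0.126, -0.0], [-0.0, -0.002, -1.0]]
contact_force: [-0.2, 0.9, -2.1]
width: 0.174
```

```bash
python3 - <<'E'
from m import *
s=cap('scene','s9');st();amap('scene',s,.02);
E
```

```text
t 21.4 loc [ 0.0533 -0.0467] z 0.1246 F [ 0.1 -0.2 -2.6]
scene rows X+ (top) to -, cols Y+ (left) to -
+123 .........,......................................
+117 ........,######.......,......#######..........,,
+111 .........######..............,######..........,,
+105 .........#######..............#######.........,,
 +99 .........,######..............#######.........,,
 +93 ..........######.,,##,.......,,######.........,,
 +87 ...........####..######......,,,#####.........,,
 +81 .................######......,,,,.............,,
 +75 .................,######.....,,...............,,
 +69 .................,######.....,,....##.........,,
 +63 .................,######,.,..,,...####........,,
 +57 ................,###########.,,...#####.......,,
 +51 ................#############,,.########......,,
 +45 ...............,######.#######,.########......,,
 +39 ...............,#######,######,.#########.....,,
 +33 ................#######.#######.#########.....,,
 +27 .................######.,######..########.....,,
 +21 ..................#####..######...#####,......,,
 +15 ,.............,.,..#
[... 570 characters left out ...]
-51 ..............................,,,,,......,,,,,##
 -57 ..............................,,,,,.......,,,,,#
 -63 ..............................,,,,,.......,,,,,,
 -69 ..............................,,,,.........,,,,,
 -75 ..............................,,,...........,,,,
 -81 ..............................,,,............,,,
 -87 ..............................,,,............,,,
 -93 ..............................,,,.....,......,,,
 -99 ..............................,,,.....,,....,,,,
-105 ..............................,,,,,,,.,,,..,,,,,
-111 .,.,,..............,..,,,,,..,,,,,,,,,,,,...,,,,
-117 ,,,,,,..,...,..,,.,.,.,,,,,,,,,,,,,,,,,,,.#.,,,,
-123 ,,,..,,,,....,,..,....,.,,,.,,,,,,,,,,,,,,,,,,,,
```

Call:
{"fn": "jog_arm", "kwargs": {"motion": [[0.11,0,0,0],[0.1,0,0,0],[0.1,0,0,0],[-0.05,0,0,0],[0,0,-0.3,0],[0,0,-0.25,0],[0,0,0,-0.0236],[0,0,0,-0.0236]]}}

```text
clock: 22.2
tool_pos: [0.585, -0.0865, 0.1802]
tool_rot: [[0.174, -0.985, 0.003], [-0.985, -0.174, -0.0], [0.001, -0.003, -1.0]]
contact_force: [0.1, 0.7, -3.1]
width: 0.17
```

Call:
{"fn": "jog_arm", "kwargs": {"motion": [[0,0,0,-0.0236],[0,0,0,-0.0236],[0,0,0,-0.0236],[0,0,0,-0.0236],[0,0,0,-0.0236],[0,0,0,-0.0236],[0,0,0,-0.0236],[0,0,0,-0.0236]]}}

```text
clock: 23.0
tool_pos: [0.5841, -0.0863, 0.1786]
tool_rot: [[0.978, -0.208, -0.0], [-0.208, -0.978, 0.0], [-0.0, -0.0, -1.0]]
contact_force: [-0.8, -0.1, -1.4]
width: 0.168
```

Call:
{"fn": "jog_arm", "kwargs": {"motion": [[0,0,0,-0.014],[0.37,0.36,0,0],[0,0,0,0]]}}

```text
clock: 23.3
tool_pos: [0.616, -0.1288, 0.176]
tool_rot: [[0.992, -0.129, -0.002], [-0.129, -0.992, -0.001], [-0.002, 0.001, -1.0]]
contact_force: [-0.7, 0.3, -3.1]
width: 0.172
```

```bash
python3 - <<'E'
from m import *
s=cap('scene','s10');st();print(ctrl.sense()['tool_rot'][:2,0]);amap('scene',s,.02);
E
```

```text
t 23.35 loc [ 0.0881 -0.1094] z 0.1768 F [-1.5 -0.2 -3.5]
[ 0.99163062 -0.12908718]
scene rows X+ (top) to -, cols Y+ (left) to -
+123 .........,.......................#..............
+117 ........,######..............#######..........,,
+111 .........######..............,######..........,,
+105 .........#######..............#######......,..,,
 +99 ..........######..............#######....,,,,.,,
 +93 ..........######.,,#,..........######.....,,..,,
 +87 ...........####..######.........#####,,,,,,,..,,
 +81 .................######..............,,,,,,,..,,
 +75 .................,######.............,,,#,,,..,,
 +69 .................,######..............####,,..,,
 +63 .................,######,.,...........####,,,,,,
 +57 ................,,##########..........####,,.,,,
 +51 ................#############.........####,,,...
 +45 ...............,,#####,#######........,####,,...
 +39 ...............,#######,######.........#####,...
 +33 ................#######.#######.........#####,..
 +27 .................######.,######..........,###,,,
 +21 ..................#####..,#####...............,
[... 597 characters left out ...]
-51 .............................................,,,
 -57 .............................................,,,
 -63 .............................................,,,
 -69 .............................................,,,
 -75 .............................................,,,
 -81 .............................................,,,
 -87 ..............................................,,
 -93 ..............................................,,
 -99 .............................................,,,
-105 ........................................,,,,,.,,
-111 .,.,..........,...,,.,,,.,.,..,,..,,....,,,,,,,,
-117 ,,,.,..,............,,.,,,,,,,,,.,,.,,,,,,,,,,,,
-123 ,,,,.......,,........,,,....,,,,,,,,,,,,,,,,,,,,
```

Call:
{"fn": "jog_arm", "kwargs": {"motion": [[0.02,0,0.27,0],[0,0,0.24,0],[0,0,0.02,0],[0,0,0,0]]}}

```text
clock: 23.75
tool_pos: [0.6167, -0.1253, 0.1255]
tool_rot: [[0.992, -0.127, -0.001], [-0.127, -0.992, 0.001], [-0.001, -0.0, -1.0]]
contact_force: [0.9, -0.5, -2.2]
width: 0.173
```

Call:
{"fn": "jog_arm", "kwargs": {"motion": [[-0.18,0,0,0],[-0.18,0,0,0],[-0.18,0,0,0],[-0.18,0,0,0],[-0.18,0,0,0],[-0.18,0,0,0],[-0.14,0,0,0],[0,0,0,0]]}}

```text
clock: 24.55
tool_pos: [0.4964, -0.1104, 0.1278]
tool_rot: [[0.992, -0.127, 0.003], [-0.127, -0.992, -0.001], [0.003, 0.001, -1.0]]
contact_force: [0.9, -0.3, -2.8]
width: 0.175
```

Call:
{"fn": "jog_arm", "kwargs": {"motion": [[0.04,0,0,0],[0,0,-0.3,0],[0,0,-0.25,0],[0.35,-0.3,0,0],[0.35,-0.3,0,0],[0.35,-0.3,0,0],[0.3,-0.3,0,0],[0,0,0,0]]}}

```text
clock: 25.35
tool_pos: [0.6532, -0.005, 0.1792]
tool_rot: [[0.992, -0.123, 0.001], [-0.123, -0.992, 0.002], [0.0, -0.002, -1.0]]
contact_force: [-0.6, -0.4, -2.4]
width: 0.171
```

```bash
python3 - <<'E'
from m import *
s=cap('scene','s11');st();amap('scene',s,.02);
E
```

```text
t 25.4 loc [0.1087 0.0148] z 0.1795 F [-0.7 -0.7 -3. ]
scene rows X+ (top) to -, cols Y+ (left) to -
+123 .........,.......................#..............
+117 ........,######.......,.,,,..#######..........,,
+111 ........,######.....,.,.,,,..,######..........,,
+105 .........#######.,,,,,,.,,,..,#######.........,,
 +99 .........,######,,,,,,,,,,,...#######.........,,
 +93 ..........######.,,,,,,,,,,....######.........,,
 +87 ...........####..,##,,,,,,,,,,,..####.........,,
 +81 .................###,.,,,,,,,,,...............,,
 +75 .................,##,,....,,,,,,..............,,
 +69 .................,##,,....###,,,..............,,
 +63 .................,###,....####,...............,,
 +57 ................,#####....#####...............,,
 +51 ................######,,########..............,,
 +45 ...............,######,,#########.............,,
 +39 ...............,#######,##########............,,
 +33 ................#######,###########...........,,
 +27 .................######,,##########...........,,
 +21 ..................#####,,,##########..........,,
 +15 ,......,.,...,,.,.,###
[... 568 characters left out ...]
-51 .....................,,,,,,...........,,###,,,,,
 -57 .....................,,,,,,...........,,,###,,,,
 -63 .....................,,,,,,............,,###,,,,
 -69 .....................,,,,,,,............,,###,,,
 -75 .....................,,,,,,,............,,,##,#,
 -81 .....................,,,,,,,.............,,##,#,
 -87 .....................,,,,,,,..............,,,,##
 -93 ......................,,,,.................,,,,#
 -99 .....................,,,,,.................,,,,,
-105 .....................,,,,,..............,,,,,,,,
-111 ..,.,................,,,,,,....,.,,.....,,,,,,,,
-117 ...,,...............,.,,,,,,,,,,,,,...,,,,,,,,,,
-123 ,........,......,.....,,,,,,,,.,,,...,..,,,,,,,,
```

Call:
{"fn": "jog_arm", "kwargs": {"motion": [[0,-0.04,0.27,0],[0,0,0.26,0],[0,0,0.02,0],[0,0,0,0]]}}

```text
clock: 25.8
tool_pos: [0.6495, -0.0055, 0.1255]
tool_rot: [[0.992, -0.127, -0.001], [-0.127, -0.992, -0.0], [-0.001, 0.0, -1.0]]
contact_force: [0.3, -0.2, -2.7]
width: 0.17
```

Call:
{"fn": "jog_arm", "kwargs": {"motion": [[-0.14,0,0,0],[-0.14,0,0,0],[-0.14,0,0,0],[-0.14,0,0,0],[-0.14,0,0,0],[-0.14,0,0,0],[-0.14,0,0,0],[0,0,0,0]]}}

```text
clock: 26.6
tool_pos: [0.5531, 0.0072, 0.1282]
tool_rot: [[0.992, -0.127, 0.003], [-0.127, -0.992, -0.0], [0.003, -0.0, -1.0]]
contact_force: [0.4, -0.2, -3.5]
width: 0.172
```

Call:
{"fn": "jog_arm", "kwargs": {"motion": [[0.05,0,0,0],[0,0,-0.3,0],[0,0,-0.25,0],[0.4,0,0,0],[0.35,0,0,0],[0,0,0,0]]}}

```text
clock: 27.2
tool_pos: [0.636, -0.0038, 0.18]
tool_rot: [[0.992, -0.128, 0.002], [-0.128, -0.992, -0.0], [0.002, 0.0, -1.0]]
contact_force: [-0.6, 0.3, -2.9]
width: 0.171
```

```bash
python3 - <<'E'
from m import *
s=cap('scene','s12');st();amap('scene',s,.02);
E
```

```text
t 27.25 loc [0.091  0.0159] z 0.18 F [ 0.3  0.2 -2.9]
scene rows X+ (top) to -, cols Y+ (left) to -
+123 .........,......................................
+117 ........,######.......,......#######..........,,
+111 ........,######.......,......,######..........,,
+105 .........#######.....,,,,,,..,#######.........,,
 +99 .........,######.....,,.,,,...,######.........,,
 +93 ..........######....,,,.,,,...,######.........,,
 +87 ...........####..,,,,,,,,,,......####.........,,
 +81 .................,,,,,,,,,,...................,,
 +75 .................,,,,,,.,,....................,,
 +69 .....................,,,,,,,.,,...............,,
 +63 .....................,,,,,,,,,,,..............,,
 +57 ....................,,....,,,,,,..............,,
 +51 .....................,.....,,,,,,.............,,
 +45 .....................,....####,,,.............,,
 +39 .....................,....#####...............,,
 +33 .....................,,,..,#####..............,,
 +27 .....................,,,,,,######.............,,
 +21 .....................,,,,,,,######............,,
 +15 ,......,.,...,,.,..,,,,
[... 567 characters left out ...]
-51 .............,,######,,,,,,..........###,,,,..,.
 -57 ..............#######,,,,,,..........,###,,,.,,,
 -63 ...............######,,,,,,..........,####,,,,,,
 -69 ...............######,,,,,,...........,####,,,,,
 -75 ................####.,,,,,,...........,,###,,,,,
 -81 .................###.,,,,,,............,,###,,,,
 -87 .....................,,,,,,............,,,###,,,
 -93 .....................,,,,,,,............,,###,,,
 -99 .....................,,,,,,,.............,,###,,
-105 .....................,,,,,,,,,,,,,,,,...,,,,#,##
-111 .,.,,................,,,,,,,,,,,,,,,,,.,,,,,,,##
-117 ,.....,...............,,,,,,,,,,,,,.,.,,,,,,,,,#
-123 ,,,,...........,......,,,,,,,,.,,..,,,..,,,,,,,,
```

Call:
{"fn": "jog_arm", "kwargs": {"motion": [[-0.4,0.05,0,0],[-0.4,0.05,0,0],[-0.4,0.05,0,0],[-0.41,0.06,0,0],[0,0,0,0.0236],[0,0,0,0.0236],[0,0,0,0.0236],[0,0,0,0.0236]]}}

```text
clock: 28.05
tool_pos: [0.47, -0.0032, 0.1816]
tool_rot: [[0.748, -0.664, 0.002], [-0.664, -0.748, -0.0], [0.002, -0.001, -1.0]]
contact_force: [0.7, -0.4, -2.8]
width: 0.172
```

Call:
{"fn": "jog_arm", "kwargs": {"motion": [[0,0,0,0.0236],[0,0,0,0.0236],[0,0,0,0.0236],[0,0,0,0.0236],[0,0,0,0.0236],[0,0,0,0.0236],[0,0,0,0.014],[0,0,0,0]]}}

```text
clock: 28.85
tool_pos: [0.47, -0.0032, 0.1814]
tool_rot: [[-0.128, -0.992, 0.001], [-0.992, 0.128, -0.0], [-0.0, -0.001, -1.0]]
contact_force: [-0.3, -0.6, -2.5]
width: 0.169
```

```bash
python3 - <<'E'
from m import *
s=cap('scene','s13');st();print(ctrl.sense()['tool_rot'][:2,0]);amap('scene',s,.02);
E
```

```text
t 28.9 loc [-0.072  -0.0049] z 0.1813 F [ 0.5 -0.7 -3.4]
[-0.12464939 -0.99220085]
scene rows X+ (top) to -, cols Y+ (left) to -
+123 .........,......................................
+117 ........,######..............#######..........,,
+111 .........######..............,######..........,,
+105 .........#######..............#######.........,,
 +99 .........,######..............#######.........,,
 +93 ..........######...............######.........,,
 +87 ...........####.................#####.........,,
 +81 ..............................................,,
 +75 ..............................................,,
 +69 ..............................................,,
 +63 ..............................................,,
 +57 ..............................................,,
 +51 ..............................................,,
 +45 ..............................................,,
 +39 ..............................................,,
 +33 ..............................................,,
 +27 ..............................................,,
 +21 ..............................................,,
[... 596 characters left out ...]
-51 .............,,######..................#######,,
 -57 ..............#######..................#######,,
 -63 ...............######..,................#######,
 -69 ...............######...................########
 -75 ................####.....................######,
 -81 .................###.......................####,
 -87 ..........................,.................##,,
 -93 ...........................,,,,...............,,
 -99 ...........................,,,,,..............,,
-105 ...............,.......,,,,,,,....,...........,,
-111 .,,,,..,.,.....,,,,,.,,,,,,,,,...,,,,,,,,,,,,,,,
-117 ,,,,.,,,,,,,,,,,,,,,,,,,,,,,,,...,,,,,,,,,,,,,,,
-123 ,,,,,,,,,,,.,,,,,,,,,,,,,,,,,,...,,,,,,,,,,,,,,,
```

Call:
{"fn": "jog_arm", "kwargs": {"motion": [[0.03,0.05,0.28,0],[0,0,0.27,0],[0,0,0.02,0],[0,0,0,0]]}}

```text
clock: 29.3
tool_pos: [0.4642, -0.0055, 0.1237]
tool_rot: [[-0.125, -0.992, -0.001], [-0.992, 0.125, 0.0], [-0.0, 0.001, -1.0]]
contact_force: [-0.8, 0.6, -2.0]
width: 0.17
```

Call:
{"fn": "jog_arm", "kwargs": {"motion": [[-0.12,0,0,0],[-0.12,0,0,0],[-0.12,0,0,0],[-0.12,0,0,0],[0,0,0,0],[0.04,0,0,0],[0,0,-0.3,0],[0,0,-0.3,0]]}}

```text
clock: 30.1
tool_pos: [0.4687, 0.0376, 0.183]
tool_rot: [[-0.127, -0.992, -0.003], [-0.992, 0.127, -0.0], [0.001, 0.003, -1.0]]
contact_force: [0.5, -0.4, -2.1]
width: 0.173
```

Call:
{"fn": "jog_arm", "kwargs": {"motion": [[0.4,0.1,0,0],[0.4,0.1,0,0],[0.4,0.1,0,0],[0.4,0.1,0,0],[0.4,0.1,0,0],[0.4,0,0,0],[0,0,0,0]]}}

```text
clock: 30.8
tool_pos: [0.3885, -0.1982, 0.1838]
tool_rot: [[-0.132, -0.991, -0.0], [-0.991, 0.132, -0.002], [0.002, -0.0, -1.0]]
contact_force: [0.3, 1.1, -3.1]
width: 0.172
```

```bash
python3 - <<'E'
from m import *
s=cap('scene','s14');t=cap('top','t14');st();amap('scene',s,.02);amap('top',t,.02)
b=np.hstack([cv2.resize(s[150:310,240:440],None,fx=2,fy=2),cv2.resize(t[135:295,215:415],None,fx=2,fy=2)])
cv2.imwrite('pics/c8.png',cv2.cvtColor(b,4))
E
```

```text
t 30.9 loc [-0.1275 -0.2051] z 0.1834 F [ 0.   1.3 -2.5]
scene rows X+ (top) to -, cols Y+ (left) to -
+123 .........,......................................
+117 ........,######.......,......#######..........,,
+111 .........######..............,######..........,,
+105 .........#######..............#######.........,,
 +99 .........,######..............#######.........,,
 +93 ..........######...............######.........,,
 +87 ...........####..................####.........,,
 +81 ..............................................,,
 +75 ..............................................,,
 +69 ..............................................,,
 +63 ..............................................,,
 +57 ..............................................,,
 +51 ..............................................,,
 +45 ..............................................,,
 +39 ..............................................,,
 +33 ..............................................,,
 +27 ..............................................,,
 +21 ..............................................,,
 +15 ,.............,....,
[... 2882 characters left out ...]
-51 .........######..........................######,
 -57 .........#####,,........................########
 -63 ........######,.........................########
 -69 .........,###,,.........................,,######
 -75 ..........,##,..........................,,###,##
 -81 ............,,..........................,,######
 -87 ........................................,#######
 -93 ........................................,#######
 -99 ........................................###,###,
-105 ........................................######,,
-111 .......................................###,###,,
-117 .......................................#######,#
-123 ......................................###,###,,#
```

View pics/c8.png

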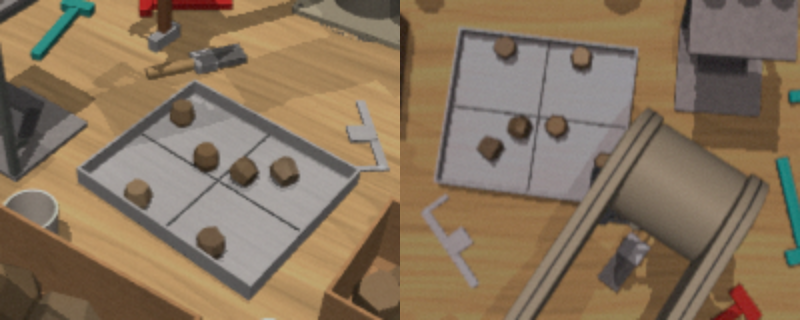

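All six stones show separately and in one layer: two at the far side, two near the centre, and one in each near quarter. Next I'll stand the spreader on bare bench in front of the rack.

Call:
{"fn": "jog_arm", "kwargs": {"motion": [[0.37,-0.36,0,0],[0.37,-0.36,0,0],[0,0,0.25,0],[0,0,0.25,0],[0,0,0.14,0],[0,0,0,0],[0,0,0,0]]}}

```text
clock: 31.6
tool_pos: [0.4503, -0.2727, 0.1199]
tool_rot: [[-0.125, -0.992, -0.0], [-0.992, 0.125, 0.0], [-0.0, 0.0, -1.0]]
contact_force: [-1.2, 0.1, -2.5]
width: 0.172
```

Call:
{"fn": "jog_arm", "kwargs": {"motion": [[0,0,0.02,0],[0,0,0,0]]}}

```text
clock: 31.8
tool_pos: [0.4504, -0.2734, 0.1182]
tool_rot: [[-0.126, -0.992, 0.001], [-0.992, 0.126, -0.001], [0.001, -0.001, -1.0]]
contact_force: [0.1, -0.1, -3.6]
width: 0.17
```

Call:
{"fn": "jog_arm", "kwargs": {"motion": [[0,0,0.01,0],[0,0,0,0]]}}

```text
clock: 32.0
tool_pos: [0.4501, -0.2735, 0.1167]
tool_rot: [[-0.127, -0.992, 0.0], [-0.992, 0.127, -0.0], [0.0, -0.0, -1.0]]
contact_force: [0.0, -0.2, -2.6]
width: 0.172
```

Call:
{"fn": "jog_arm", "kwargs": {"motion": [[0,0,0.015,0],[0,0,0,0],[0,0,0,0]]}}

```text
clock: 32.3
tool_pos: [0.4505, -0.2737, 0.1159]
tool_rot: [[-0.127, -0.992, 0.001], [-0.992, 0.127, -0.001], [0.0, -0.001, -1.0]]
contact_force: [-0.6, 1.2, 5.3]
width: 0.176
```

Call:
{"fn": "jog_arm", "kwargs": {"motion": [[0,0,0.01,0],[0,0,0,0],[0,0,0,0]]}}

```text
clock: 32.6
tool_pos: [0.4511, -0.2738, 0.1158]
tool_rot: [[-0.127, -0.992, 0.002], [-0.992, 0.127, -0.001], [0.001, -0.002, -1.0]]
contact_force: [-0.6, 2.2, 10.0]
width: 0.176
```

Bench contact is at z ≈ 0.116, as expected (0.1205 − 0.005). I'll ease off, release and rise.

Call:
{"fn": "jog_arm", "kwargs": {"motion": [[0,0,-0.01,0],[0,0,0,0],[0,0,0,0],[0,0,0,0],[0,0,0,0],[0,0,-0.1,0],[0,0,-0.25,0],[0,0,-0.3,0]], "jaw": 50}}

```text
clock: 33.4
tool_pos: [0.4493, -0.2729, 0.1801]
tool_rot: [[-0.127, -0.992, -0.002], [-0.992, 0.127, 0.002], [-0.001, 0.002, -1.0]]
contact_force: [0.7, -0.9, 0.0]
width: 0.538
```

Call:
{"fn": "jog_arm", "kwargs": {"motion": [[0,0,-0.3,0],[0,0,-0.2,0],[0,0.3,0,0],[0,0.3,0,0],[0,0,0,0],[0,0,0,0],[0,0,0,0]]}}

```text
clock: 34.1
tool_pos: [0.3913, -0.2661, 0.2306]
tool_rot: [[-0.127, -0.992, 0.001], [-0.992, 0.127, -0.001], [0.0, -0.001, -1.0]]
contact_force: [0.3, 0.1, -0.5]
width: 0.534
```

```bash
python3 - <<'E'
from m import *
s=cap('scene','s15');st()
cv2.imwrite('pics/c9.png',cv2.cvtColor(cv2.resize(s[100:300,200:440],None,fx=3,fy=3),4))
print(((proj('scene',[[.451,-.274,.17],[.451,-.274,.024],[.451,-.274,0]])-[200,100])*3).round())
E
```

```text
t 34.15 loc [-0.1164 -0.2758] z 0.2304 F [-0.1 -0.5  0.4]
[[268. 136.]
 [274. 251.]
 [275. 268.]]
```

View pics/c9.png

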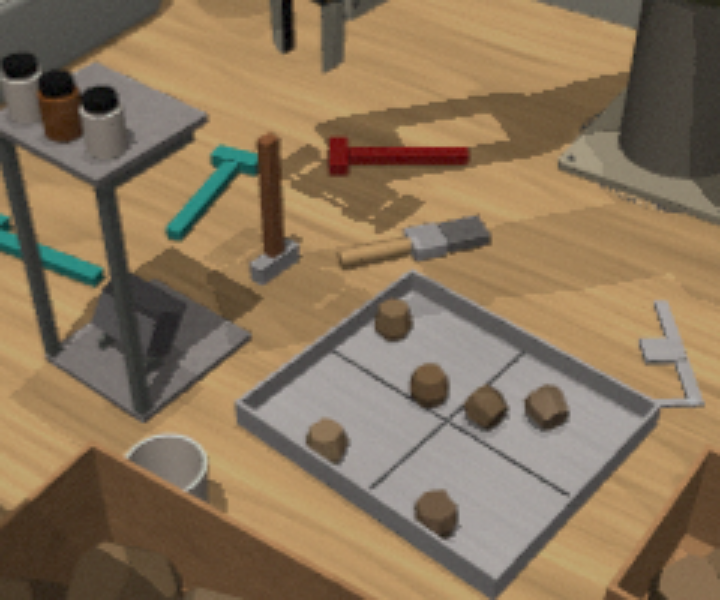

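The spreader stands upright on the bench: its tip at (268,137) and foot at (275,260) match the upright projection. All six stones lie singly in the tray and the gripper is clear, so I'm handing in.

```bash
python3 -c "
from plant import ctrl
print(ctrl.sign_off())"
```

```text
the job is handed in; nothing more can be done
None
```

I handed in the job at about 34 s. The six stones lie in one layer in the tray, and the spreader stands upright on the bench in front of the rack. The hand-in reported no verdict.

**What I did:** I drew the spreader out of the pocket and turned it upright against the inside of the tray wall. After regripping it across its thin side, I knocked the two top stones down and pushed the stones into the quarters with the foot.

**Stones (last two-view check):** The stones read as six separate single-layer blobs. There is a stone well inside each quarter, at about (106, 70), (107, −52), (−57, 73) and (−58, −115) mm in tray x, y. The other two lie near the centre. These positions were taken before the spreader was set down; a later single-view picture still showed all six apart.

**Spreader (last check):** Its tip and foot match the projection of an upright spreader. It is about 0.28 m from the tray centre line, and the gripper is open and clear.

**What disagreed or went wrong:**
- **First uprighting try:** pressing the foot on the bench did not work; it slid, so I used the tray wall.
- **Lean before uprighting:** the pictures showed the spreader leaning about 24°, not the 35° I expected, because it had partly turned in the grip.
- **Brief contact:** I felt about 14 N while reaching in near the shelf, which is under the 40 N limit, and backed off.
- **Not measured:** the jar, cup, brush and caliper were not measured again. The cup, brush and caliper look undisturbed in the last picture; the jar is out of its frame.

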